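# Catch a spring channel nut in the turning bench's rail and set it against the stop

## Task

Take the spring nut with the orange grip bar from the wooden tray, put its head lengthwise down through the mouth of the steel channel near the channel's middle, press it down against its spring and twist it a quarter turn so that, let up, its grooves catch on the lips. Then, with it caught, slide it along the channel until its black collar has come up against the red stop, and let go. Go gently: never push hard on the channel or the stop (keep under 30 N), and leave the other things on the bench alone.

Things in the scene. Friction and masses are not known exactly. Their poses are not given: they have to be found in the camera images.
- nut: Loose steel spring nut, 130 to 200 g, 56 mm high, standing upright in the tray. Origin: centre of its head's underside; z up, x along the head's long side. Head 39 (x) by 20 (y) by 9 mm, lower long edges chamfered 1.5 mm. Two grooves run across its top along y, 3 mm deep, from |x| = 9.5 to 15.5 mm. Above the head a neck of 16 mm diameter carries the collar and the grip bar.
- nut_grip (a point): Middle of the nut's orange grip bar, on its axis 49 mm above the nut's origin; axes as the nut's. The bar is 40 (x) by 14 (y) mm and spans 28 to 56 mm above the nut's origin: grip its 14 mm sides.
- collar_foot (a point): Centre of the underside of the black round collar on the nut's neck, 40 mm across, 4 mm thick, 9.5 mm above the nut's origin when free. It is sprung downwards: once it rests on the lips the nut can be pressed down through it by up to 8.5 mm (0.5 N at first, 1 N more per mm, 9 N at the end, then rigid).
- rail: Fixed steel C-channel 54 mm wide (x), 340 mm long (y), 41 mm high, open on top, 48 mm wide inside. Origin: centre of its underside, z up. Its two lips turn in and their edges turn down: the edges are 3 mm thick (|x| 11 to 14 mm) and reach 6.5 mm below the top. Caught with these edges in its grooves, the nut's origin is 28.5 mm above the channel's and its x lies across the channel.
- rail_mouth (a point): Middle of the channel's mouth, 41 mm above the channel's origin, level with the top of the lips; axes as the channel's. The mouth is 22 mm wide (x) and runs the whole length. The nut can be turned, either way round, once its origin is 15.5 mm or more below this point (collar squeezed 6 mm or more).
- stop: Red plastic stop block, 54 mm (x) by 30 mm (y) by 9 mm high, fixed on top of the channel, at one end or the other; its x and y are those of the channel. Origin: centre of its underside, 75 to 110 mm from the channel's middle. Its face toward the middle is 15 mm from the origin; the collar touches it when the nut's axis is 35 mm from the stop's origin.
- end_block: Black block of the same size and height as the red stop, fixed on the channel at the other end. Not the stop.
- tray: Low wooden parts tray, 170 by 210 mm, walls 15 mm high, floor 4 mm thick, fixed. Origin: centre of its underside.
- collet_ring: Loose brass ring, 36 mm across, 10 mm high, in the tray. Leave alone.
- finial: Loose turned finial, 75 mm high. Leave alone.
- bell: Loose dark turned bell, 62 mm high. Leave alone.
- sanding_block: Loose cork block 60 by 100 by 35 mm. Leave alone.
- cone_blank: Loose pale wooden cone, 90 mm across, 166 mm high. Leave alone.
- spool: Loose wooden spool, 40 mm across, 52 mm high. Leave alone.

How it is judged (in metres and radians):
On the way, in this order (a step that is already met when the one before it is completed fails the run):
1. the nut's head is through the mouth of the channel, lengthwise, its axis over 45 mm from the middle of the stop (angle between the x axis of nut and the y axis of rail, either way round below 0.25 rad and z of nut in the frame of rail below 0.033 m and x of nut in the frame of rail between -0.005 and 0.005 m and horizontal distance between nut and stop above 0.045 m), for 0.1 s.
2. the nut has been turned a quarter turn and has come up with its grooves on the lips (angle between the x axis of nut and the x axis of rail, either way round below 0.15 rad and z of nut in the frame of rail between 0.027 and 0.03 m and x of nut in the frame of rail between -0.004 and 0.004 m and angle between nut's own z axis and vertical below 0.1 rad), for 0.2 s.
3. the caught nut has been slid up against the red stop and touches it (more than 1 N) (all of step 2 and contact force between nut and stop above 1 N), for 0.05 s.
At the end, for the whole second after the job is handed in: The nut stands upright (0.1 rad) in the channel, long side across it within 0.15 rad, grooves up on the lips (origin 27 to 30 mm above the channel's, within 4 mm of its middle line), collar within 3 mm of the red stop on the side toward the channel's middle, released and at rest (all of step 2 and horizontal distance between nut and stop below 0.038 m and y of nut in the frame of rail between -0.085 and 0.085 m and linear speed of nut below 0.01 m/s and angular speed of nut below 0.1 rad/s); the robot touches nothing.
It fails at once if the nut is pushed on the channel with more than 30 N (contact force between nut and rail above 30 N).
It fails at once if the nut is pushed on the stop or the end block with more than 30 N (contact force between nut and stop above 30 N or contact force between nut and end_block above 30 N).
It fails at once if the robot pushes on the channel, stop or end block with more than 30 N (contact force between any of the arm, the fingers and rail above 30 N or contact force between any of the arm, the fingers and stop above 30 N or contact force between any of the arm, the fingers and end_block above 30 N).
It fails at once if another thing on the bench is moved by more than 3 cm (distance of any of collet_ring, finial, bell, sanding_block, cone_blank, spool from where it was at the start of the episode above 0.03 m).
It also fails if it takes over 72 s, if anything falls off the work surface, if the arm or the gripper's body presses on something with over 40 N, if the wrist force passes 120 N, or if a joint passes its speed limit or range.

## Robot

A 7-joint arm with a two-finger parallel gripper is mounted at the origin on the work surface. World frame = base frame: x ahead of the robot, y to its left, z up, the work surface at z = 0. Lengths are in m, angles in degrees, forces in N, time in s.
With the tool pointing down it reaches from about 0.35 to 0.775 m from the base axis. Payload 3.1 kg.
Tool frame: the origin (TCP) lies at the very end of the fingers, on their centre line; the grasp point (between the pads) lies 19 mm behind it; z points along the fingers, y is the line along which they close (so a half turn about z gives the same grasp; the last joint's range is limited). The gripper opens to 85 mm and grips with 20 to 120 N. Pads are 22 mm wide; open, the fingers measure 114 mm over their backs; the gripper's body (76 mm by 85 mm) begins 54 mm behind the grasp point. The pads swing forward as they close: fully open they stand 13 mm farther back than shut.
Start: joints at [-72.004, 17.813, 0.802, 86.603, -0.252, 75.585, -1.558], TCP at [0.192, 0.516, 0.231] pointing down, gripper open.
Joint ranges: [-154.91, 154.91], [-16.99, 109.72], [-72.82, 74.43], [7.12, 147.25], [-82.49, 262.49], [11.32, 116.49], [-174.64, 174.64]. Speed limits (degrees/s): [159.86, 159.86, 180, 180, 180, 180, 180].

## Interface

Orientations are given as a 3x3 rotation matrix whose columns are the frame's x, y, z axes.
In Python, from bench import robot gives the robot as it stands. The module is installed in compiled form; this text tells all that it offers.
- The arm moves only by the shell command python3 -m inch 'ROWS' [OPENING]. ROWS is rows parted by semicolons, their numbers by spaces, 1 to 10 of them, each of 6 numbers: dx, dy, dz in m, then a rotation vector rx, ry, rz in degrees; each row shifts and turns the commanded pose from where the row before left it, along the tool's axes as they then stand; what a row does not reach is not made up. A row lasts 1/8 s, in which the tool goes at most 0.0625 m and 10.7 degrees, less where a joint would pass 70% of its speed; a pose out of reach is approached as far as the arm can. OPENING is the finger opening in m, set as the command begins (- or left out keeps the last). The fingers move at their own pace and stop on an object; the grip force is fixed at half the most. Time passes only in rows, so rows that do not move let the fingers close. It prints the time, the measured TCP pose, the force, the opening and the grip force at its end.
- robot.get_obs(): the state, without advancing time (a new reading comes with each control period).
- robot.grab_frame(name): name is "scene" or "side" or "wrist"; returns (picture, depth): 384x512x3 uint8, blue, green, red; 384x512 float32, m along the optical axis (not along the pixel's ray), 0 where there is no reading.
- robot.camera_model(name): a dict with "fovy" (degrees; the focal length in pixels is half the picture's height over the tangent of half this angle, whatever the lens; pixels are square), "cx", "cy" (the principal point, pixels), "dist_coeffs" ([k1, k2, p1, p2, k3] as OpenCV has them; the pictures are not rectified), "world_to_cam" (4x4, takes a point from world to camera coordinates). Camera axes: x right, y down, z forward; pixel columns grow to the right and rows downward; lengths in m; the calibration is good to about 2 mm. A picture is of the moment at which its call begins: read the wrist's pose just before it. camera_model takes no time and is no camera call; for the wrist camera it gives the pose at the moment of the call.
- robot.sign_off(): hands the job in; it is judged then, once.
The state is a dict: "clock": time; "joints": joint angles; "dq": joint speeds; "joint_efforts": joint torques, N m; "position": TCP position; "tcp_rot": TCP orientation; "wrist_force": force on the tool from outside, world axes, zero at the start; "torque": the same for the moment, N m; "width": finger opening in m; "grasp_force": force on a finger pad.
Only numpy, scipy, OpenCV 4.12 (cv2) and the standard library are available. Lean on these libraries where they do the work, as an engineer would, in place of code of your own. Each camera call takes 0.05 s, during which the arm holds its last target. There are 200 camera calls.

## Working session

There is one attempt and no reset: what is moved stays moved. The work goes in short steps, Python scripts to look and compute and a shell command to move; the robot and the scene stay as the last step left them, time stands still between calls to the robot, and variables do not carry over. Pictures are saved under pics/ and viewed, at most 10 in all, crops included, and the job is handed in when it is done.

```bash
mkdir -p pics
cat > h.py <<'E'
import numpy as np, cv2
from bench import robot
def rays(name,uv,m=None):
    m=m or robot.camera_model(name); f=192/np.tan(np.radians(m["fovy"])/2)
    K=np.array([[f,0,m["cx"]],[0,f,m["cy"]],[0,0,1]])
    n=cv2.undistortPoints(np.array(uv,float).reshape(-1,1,2),K,np.array(m["dist_coeffs"],float))[:,0]
    T=np.array(m["world_to_cam"]); R=T[:3,:3]; o=-R.T@T[:3,3]
    return o,np.c_[n,np.ones(len(n))]@R
def plane(name,uv,z,m=None):
    o,d=rays(name,uv,m); return o+d*((z-o[2])/d[:,2])[:,None]
def cloud(name,depth,mask,m=None):
    v,u=np.nonzero(mask&(depth>0)); o,d=rays(name,np.c_[u,v],m); return o+d*depth[v,u][:,None]
E
python3 - <<'E'
from h import *
o=robot.get_obs(); print(o)
for n in("scene","side"):
    p,d=robot.grab_frame(n); cv2.imwrite(f"pics/{n}0.png",p); np.savez(f"{n}0.npz",p=p,d=d)
    m=robot.camera_model(n); print(m)
E
```

```text
{'clock': 0.0, 'joints': array([-72.00279652,  17.86030422,   0.80360117,  86.69230776,
        -0.25181967,  75.58332212,  -1.55919989]), 'dq': array([ 0.02366523, -0.00498268, -0.0183623 , -0.03583364, -0.02831741,
       -0.07511212, -0.05517726]), 'joint_efforts': array([-2.51810052e-04, -3.79909444e+01,  1.45904208e-01, -2.30597037e+01,
        1.21868428e-02,  1.36580152e-02,  4.60136062e-05]), 'position': array([0.1913469 , 0.51486757, 0.23021995]), 'tcp_rot': array([[-9.37375977e-01,  3.48318492e-01, -7.10719668e-04],
       [ 3.48319200e-01,  9.37373328e-01, -2.23141009e-03],
       [-1.11031736e-04, -2.33922752e-03, -9.99997258e-01]]), 'wrist_force': array([-0.57413917,  1.35152731, -0.04644012]), 'torque': array([-0.03712035,  0.00011458, -0.01857343]), 'grasp_force': 0.0, 'width': 0.08552225123413658}
{'fovy': 51.2947470209521, 'cx': 251.33580185309182, 'cy': 191.87283905313936, 'dist_coeffs': array([-0.05923522,  0.        ,  0.        ,  0.        ,  0.        ]), 'world_to_cam': array([[-0.01755466,  0.999708  ,  0.01660563, -0.02832804],
       [ 0.61551518,  0.02389343, -0.78776276, -0.2363477 ],
       [-0.7879295 , -0.00360789, -0.61575489,  1.43567698],
       [ 0.        ,  0.        ,  0.        ,  1.        ]])}
{'fovy': 43.40593552627729, 'cx': 254.98552961156275, 'cy': 198.60924766573433, 'dist_coeffs': array([-0.09272043,  0.        ,  0.        ,  0.        ,  0.        ]), 'world_to_cam': array([[-0.97873315, -0.20443744,  0.01693367,  0.50558208],
       [-0.16477133,  0.73428665, -0.65853893,  0.11692253],
       [ 0.12219584, -0.64732407, -0.75235611,  1.20413678],
       [ 0.        ,  0.        ,  0.        ,  1.        ]])}
```

```bash
python3 -c "
import cv2
cv2.imwrite('pics/both.png',cv2.hconcat([cv2.imread('pics/scene0.png'),cv2.imread('pics/side0.png')]) if 0 else cv2.imread('pics/scene0.png'))"
```

```text
(no output)
```

View pics/scene0.png

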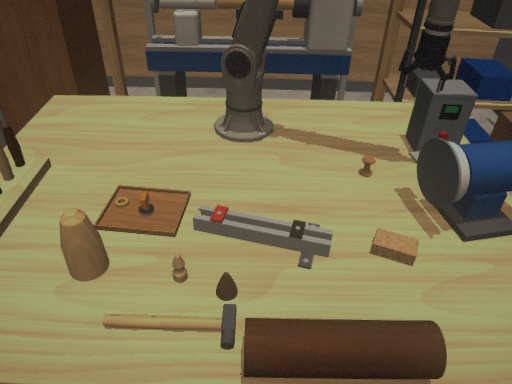

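View pics/side0.png

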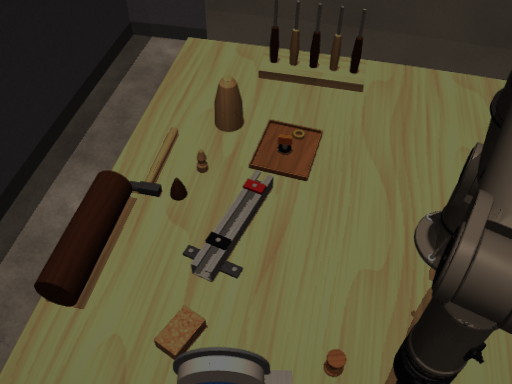

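The scene picture shows the nut at (146,203) in the tray, the red stop at (220,213), the end block at (298,229) and the rail between them. The side picture shows the nut at (286,143), the stop at (256,186) and the block at (217,240). Next come rough positions.

```bash
cat >> h.py <<'E'
def masks(p):
    h=cv2.cvtColor(p,cv2.COLOR_BGR2HSV); H,S,V=[h[...,i].astype(int) for i in range(3)]
    return dict(red=((H<5)|(H>174))&(S>170)&(V>90), orange=(H>=6)&(H<=16)&(S>190)&(V>110), black=(V<60))
E
python3 - <<'E'
from h import *
for n,nb in(("scene",(135,160,185,215)),("side",(275,298,130,155))):
    z=np.load(n+"0.npz"); p,d=z["p"],z["d"]; mk=masks(p)
    x0,x1,y0,y1=nb; print(p[y0:y1:4,x0:x1:4].tolist() if 0 else "")
    for k,b in(("red",(195,275,175,225)),("orange",nb)):
        B=np.zeros_like(mk[k]); B[b[2]:b[3],b[0]:b[1]]=1; M=mk[k]&B
        c=cloud(n,d,M); v,u=np.nonzero(M); 
        print(n,k,len(c),u.mean(),v.mean(),np.percentile(c,[5,50,95],axis=0).round(3).tolist())
# rail top in scene via depth
z=np.load("scene0.npz"); p,d=z["p"],z["d"]
c=cloud("scene",d,d>0); s=(c[:,0]>.3)&(c[:,0]<.75)&(c[:,1]>-.2)&(c[:,1]<.25)&(c[:,2]>.036)&(c[:,2]<.045)
q=c[s]; print(len(q)); r=cv2.minAreaRect(q[:,:2].astype(np.float32)); print(r)
print(plane("scene",[(220,212),(298,228)],.05), plane("side",[(256,185),(217,240)],.05))
E
```

```text
scene red 123 218.728 213.128 [[0.512, -0.058, 0.048], [0.536, -0.044, 0.05], [0.555, -0.029, 0.052]]Traceback (most recent call last):
  File "<stdin>", line 7, in <module>
  File "h.py", line 12, in cloud
    v,u=np.nonzero(mask&(depth>0)); o,d=rays(name,np.c_[u,v],m); return o+d*depth[v,u][:,None]
                                        ~~~~^^^^^^^^^^^^^^^^^^^
  File "h.py", line 6, in rays
    n=cv2.undistortPoints(np.array(uv,float).reshape(-1,1,2),K,np.array(m["dist_coeffs"],float))[:,0]
      ~~~~~~~~~~~~~~~~~~~^^^^^^^^^^^^^^^^^^^^^^^^^^^^^^^^^^^^^^^^^^^^^^^^^^^^^^^^^^^^^^^^^^^^^^^
cv2.error: OpenCV(4.12.0) /io/opencv/modules/calib3d/src/undistort.dispatch.cpp:347: error: (-215:Assertion failed) CV_IS_MAT(_src) && CV_IS_MAT(_dst) && (_src->rows == 1 || _src->cols == 1) && (_dst->rows == 1 || _dst->cols == 1) && _src->cols + _src->rows - 1 == _dst->rows + _dst->cols - 1 && (CV_MAT_TYPE(_src->type) == CV_32FC2 || CV_MAT_TYPE(_src->type) == CV_64FC2) && (CV_MAT_TYPE(_dst->type) == CV_32FC2 || CV_MAT_TYPE(_dst->type) == CV_64FC2) in function 'cvUndistortPointsInternal'
```

Run:
```python
from h import *
for n,nb in(("scene",(135,160,185,215)),("side",(275,298,130,155))):
    z=np.load(n+"0.npz"); p,d=z["p"],z["d"]; h=cv2.cvtColor(p,cv2.COLOR_BGR2HSV)
    x0,x1,y0,y1=nb; s=h[y0:y1,x0:x1].reshape(-1,3); i=np.argsort(-s[:,1].astype(int)*s[:,2])[:40:6]; print(n,s[i].tolist())
c=cloud("scene",(z:=np.load("scene0.npz"))["d"],z["d"]>0); s=(c[:,0]>.3)&(c[:,0]<.75)&(c[:,1]>-.2)&(c[:,1]<.25)&(c[:,2]>.037)&(c[:,2]<.045)
q=c[s]; print(len(q)); r=cv2.minAreaRect(q[:,:2].astype(np.float32)); print(r)
print(plane("scene",[(220,212),(298,228)],.05), plane("side",[(256,185),(217,240)],.05))
print(plane("scene",[(145,194)],.06), plane("side",[(286,139)],.06))
```

```text
scene [[15, 184, 168], [15, 184, 165], [15, 187, 162], [16, 182, 165], [15, 180, 166], [15, 181, 162], [15, 171, 160]]
side [[14, 205, 113], [14, 205, 112], [14, 203, 113], [14, 201, 114], [14, 204, 111], [14, 202, 106], [14, 194, 108]]
1427
((0.6415952444076538, 0.04180692136287689), (0.3411528766155243, 0.23110492527484894), 75.89498138427734)
[[ 0.53031777 -0.0406018   0.05      ]
 [ 0.58129808  0.14831961  0.05      ]] [[ 0.52416226 -0.04517641  0.05      ]
 [ 0.57824308  0.14883928  0.05      ]]
[[ 0.47885901 -0.23732508  0.06      ]] [[ 0.47556803 -0.22887179  0.06      ]]
```

```bash
python3 -m inch '-.049 -.037 -.01 0 0 0;-.049 -.037 -.01 0 0 0;-.049 -.037 -.01 0 0 0;-.049 -.037 -.01 0 0 0;-.049 -.037 -.01 0 0 0;-.049 -.037 -.01 0 0 0;-.049 -.037 -.01 0 0 0;-.049 -.037 -.01 0 0 0;-.049 -.037 -.01 0 0 0;-.049 -.037 -.01 0 0 0' 0.085
python3 - <<'E'
from h import *
m=robot.camera_model("wrist"); p,d=robot.grab_frame("wrist"); cv2.imwrite("pics/w1.png",p)
import pickle; pickle.dump((p,d,m),open("w1.pkl","wb")); print(m)
E
```

```text
clock: 1.35
position: [0.5226, -0.0033, 0.3313]
tcp_rot: [[-0.938, 0.348, -0.0], [0.348, 0.938, 0.0], [0.0, 0.0, -1.0]]
wrist_force: [1.2, 0.8, -0.0]
width: 0.0852
grasp_force: 0.0
{'fovy': 68.67779144709215, 'cx': 253.71491101529318, 'cy': 193.29477975040984, 'dist_coeffs': array([-0.0226609,  0.       ,  0.       ,  0.       ,  0.       ]), 'world_to_cam': array([[ 3.47121951e-01,  9.37819938e-01,  3.38191004e-04,
        -1.79268475e-01],
       [ 8.95354308e-01, -3.31511089e-01,  2.97390419e-01,
        -5.37312601e-01],
       [ 2.79010778e-01, -1.02927942e-01, -9.54755898e-01,
         3.28552454e-01],
       [ 0.00000000e+00,  0.00000000e+00,  0.00000000e+00,
         1.00000000e+00]])}
```

View pics/w1.png

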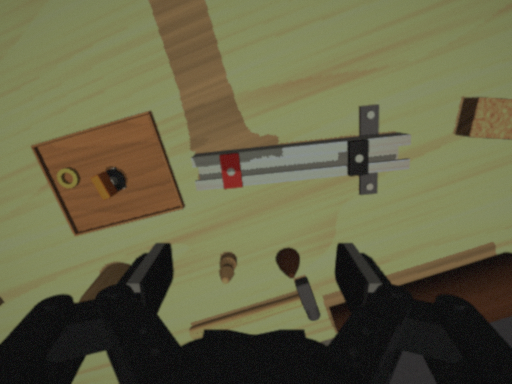

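The wrist view shows the whole rail from (195,175) to (410,150), the stop at (231,171), the end block at (358,157) and the nut at (110,182). I'll fit the rail from the depth readings and colours.

Run:
```python
from h import *; import pickle
p,d,m=pickle.load(open("w1.pkl","rb"))
c=cloud("w",d,d>0,m); v,u=np.nonzero(d>0); Z=np.zeros(d.shape); Z[v,u]=c[:,2]
B=np.zeros(d.shape,bool); B[120:205,190:415]=1
M=B&(Z>.035)&(Z<.047); q=c[M[v,u]]
print("railtop",len(q),np.median(q[:,2]),cv2.minAreaRect(q[:,:2].astype(np.float32)))
h=cv2.cvtColor(p,cv2.COLOR_BGR2HSV)
R=B&(h[...,1]>150)&((h[...,0]<8)|(h[...,0]>172)); K=B&(Z>.047)&~R&(h[...,2]<70)
for n,A in(("red",R&(Z>.046)),("blk",K)):
    yy,xx=np.nonzero(A); P=plane("w",np.c_[xx,yy],.05,m)
    print(n,len(P),P.mean(0),cv2.minAreaRect(P[:,:2].astype(np.float32)),np.median(Z[A]))
# nut
O=np.zeros(d.shape,bool); O[155:205,85:135]=1
print("nutpts",[h[y,x].tolist() for x,y in((98,185),(101,186),(107,183),(118,178))])
A=O&(Z>.052)&(Z<.07); yy,xx=np.nonzero(A); P=c[A[v,u]]; print(len(P),xx.mean(),yy.mean(),np.median(P,0),cv2.minAreaRect(P[:,:2].astype(np.float32)))
cv2.imwrite("pics/w1n.png",cv2.hconcat([cv2.resize(p[150:210,80:140],(400,400),interpolation=2),cv2.resize(p[125:195,185:255],(400,400),interpolation=2)]))
```

```text
railtop 3893 0.04069697616408113 ((0.5570330619812012, 0.06317589432001114), (0.34065720438957214, 0.05505171790719032), 75.81475067138672)
red 534 [ 0.52833893 -0.04212679  0.05      ] ((0.5289732813835144, -0.04237940162420273), (0.02824213355779648, 0.052829671651124954), 75.75283813476562) 0.04978716479969217
blk 604 [0.57730711 0.14706212 0.05      ] ((0.5776730179786682, 0.14660505950450897), (0.03089287132024765, 0.05435854569077492), 76.5090103149414) 0.04963001004190651
nutpts [[18, 180, 133], [18, 182, 132], [11, 183, 60], [70, 26, 30]]
282 100.76950354609929 186.80851063829786 [ 0.48104184 -0.2380807   0.05929186] ((0.4811011850833893, -0.24032054841518402), (0.040155474096536636, 0.014922646805644035), 1.9936739206314087)
```

```bash
python3 -m inch '0 0 0 0 0 10.5;0 0 0 0 0 10.5;0 0 0 0 0 10.5;0 0 0 0 0 10.5;0 0 0 0 0 10.5;0 0 0 0 0 10.5;0 0 0 0 0 10.5;0 0 0 0 0 10.5;0 0 0 0 0 10.5;0 0 0 0 0 10.5' >/dev/null;  python3 -m inch '0 0 0 0 0 10.5;0 0 0 0 0 10.5;0 0 0 0 0 10.5;0 0 0 0 0 10.5;0 0 0 0 0 10.5;0 0 0 0 0 0'; python3 -c "
from h import *
print(robot.get_obs()['joints'])"
```

```text
clock: 3.4
position: [0.5217, -0.0015, 0.3308]
tcp_rot: [[0.999, 0.039, -0.001], [0.039, -0.999, -0.0], [-0.001, 0.0, -1.0]]
wrist_force: [-0.1, 0.7, -0.8]
width: 0.085
grasp_force: 0.0
[-43.54659338  17.54699894  56.63012682  80.93550125 -14.56032678
  89.28737273 -75.73539038]
```

```bash
python3 -m inch '-.01 .0473 .022 0 0 0;-.01 .0473 .022 0 0 0;-.01 .0473 .022 0 0 0;-.01 .0473 .022 0 0 0;-.01 .0473 .022 0 0 0;0 0 0 0 0 0;0 0 0 0 0 0'
cat > nut.py <<'E'
from h import *
o=robot.get_obs(); m=robot.camera_model("wrist"); p,d=robot.grab_frame("wrist"); cv2.imwrite("pics/w2.png",p)
print(o["joints"].round(1),o["position"],np.degrees(np.arctan2(o["tcp_rot"][1,1],o["tcp_rot"][0,1])))
c=cloud("w",d,d>0,m); v,u=np.nonzero(d>0); Z=np.zeros(d.shape); Z[v,u]=c[:,2]; X=np.zeros(d.shape+(3,)); X[v,u]=c
near=np.hypot(X[...,0]-.481,X[...,1]+.24)<.04
for n,A,z in(("bar",near&(Z>.053)&(Z<.067),.060),("collar",near&(Z>.0145)&(Z<.021),.0175)):
    yy,xx=np.nonzero(A); P=plane("w",np.c_[xx,yy],z,m)[:,:2].astype(np.float32); print(n,len(P),np.median(Z[A]),cv2.minAreaRect(P),P.mean(0),X[A][:,:2].mean(0))
    if n=="collar": print(cv2.minEnclosingCircle(P))
E
python3 nut.py
```

```text
clock: 4.28
position: [0.4811, -0.2394, 0.2211]
tcp_rot: [[0.999, 0.039, 0.0], [0.039, -0.999, 0.001], [0.0, -0.001, -1.0]]
wrist_force: [-0.0, 0.1, -0.4]
width: 0.0848
grasp_force: 0.0
[-16.5  23.6  57.1  91.1 -20.3  76.5 -44.6] [ 0.48109535 -0.23935321  0.22114351] -87.76793095317868
bar 415 0.059332881905704626 ((0.4817560911178589, -0.2405097633600235), (0.03879881277680397, 0.01242128200829029), 2.2598679065704346) [ 0.48206368 -0.24045034] [ 0.48189408 -0.24046115]
collar 421 0.016967878536075842 ((0.48232173919677734, -0.24008461833000183), (0.03705514222383499, 0.03780873119831085), 2.2609951496124268) [ 0.48252025 -0.2398705 ] [ 0.48240658 -0.23987762]
((0.48127058148384094, -0.24009579420089722), 0.019883640110492706)
```

View pics/w2.png

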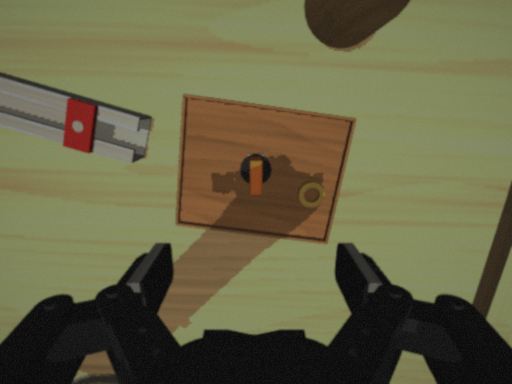

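The nut's bar is at (256,178), square to the fingers, and the ring is clear at (312,194). I'll descend and grip.

```bash
python3 -m inch '.0005 .0009 .047 0 0 0;0 0 .047 0 0 0;0 0 .047 0 0 0;0 0 .03 0 0 0;0 0 .016 0 0 0;0 0 0 0 0 0'; python3 -m inch '0 0 0 0 0 0;0 0 0 0 0 0;0 0 0 0 0 0;0 0 0 0 0 0;0 0 0 0 0 0;0 0 0 0 0 0' 0
```

```text
clock: 5.08
position: [0.4818, -0.2397, 0.034]
tcp_rot: [[0.999, 0.04, -0.001], [0.04, -0.999, 0.001], [-0.001, -0.001, -1.0]]
wrist_force: [0.3, -0.0, -0.1]
width: 0.0849
grasp_force: 0.0
clock: 5.82
position: [0.4818, -0.2414, 0.0349]
tcp_rot: [[0.999, 0.037, 0.001], [0.037, -0.999, -0.001], [0.001, 0.001, -1.0]]
wrist_force: [-0.3, -0.1, 4.7]
width: 0.0129
grasp_force: 60.2
```

```bash
python3 -m inch '0 0 -.02 0 0 0;0 0 -.05 0 0 0;0 0 -.05 0 0 0;.0144 -.0503 0 0 0 0;.0144 -.0503 0 0 0 0;.0144 -.0503 0 0 0 0;.0144 -.0503 0 0 0 0;.0144 -.0503 0 0 0 0;.0144 -.0503 0 0 0 0';python3 -m inch '0 0 0 0 0 -10.5;0 0 0 0 0 -10.5;0 0 0 0 0 -10.5;0 0 0 0 0 -10.5;0 0 0 0 0 -10.5;0 0 0 0 0 -10.5;0 0 0 0 0 -10.6;0 0 0 0 0 0;0 0 0 0 0 0'
cat > st.py <<'E'
from h import *
o=robot.get_obs(); T=o["tcp_rot"]; P=o["position"]; C=np.array([.557,.0632]); a=np.radians(75.75)
ry=np.array([np.cos(a),np.sin(a)]); rx=np.array([ry[1],-ry[0]]); e=P[:2]-C
print(o["clock"],"j",o["joints"].round(1),"across %.4f along %.4f z %.4f nutz_rail %.4f"%(e@rx,e@ry,P[2],P[2]-.031),"toolx-railangle %.2f"%(np.degrees(np.arctan2(T[1,0],T[0,0]))-75.75),"tilt",np.degrees(T[:2,2]).round(2),"F",o["wrist_force"].round(1),o["torque"].round(2),"w",o["width"])
d=-e; print("to mid: tool dx %.4f dy %.4f; railx in tool"%(d@T[:2,0],d@T[:2,1]),rx@T[:2,:2],"raily",ry@T[:2,:2])
E
python3 st.py
```

```text
clock: 6.95
position: [0.5564, 0.0655, 0.155]
tcp_rot: [[0.999, 0.037, -0.0], [0.037, -0.999, 0.0], [-0.0, -0.0, -1.0]]
wrist_force: [0.2, -1.3, -0.2]
width: 0.0131
grasp_force: 59.5
clock: 8.07
position: [0.5563, 0.0636, 0.1545]
tcp_rot: [[0.25, 0.968, -0.0], [0.968, -0.25, -0.0], [-0.0, -0.0, -1.0]]
wrist_force: [-0.1, -0.3, -1.4]
width: 0.0132
grasp_force: 59.4
8.075 j [-34.3  24.7  35.9  92.9 -15.4  67.4  -9.5] across -0.0008 along 0.0002 z 0.1545 nutz_rail 0.1235 toolx-railangle -0.20 tilt [-0.01 -0.01] F [-0.1 -0.3 -1.4] [ 0.03 -0.01 -0.01] w 0.013165725372427429
to mid: tool dx -0.0002 dy 0.0008; railx in tool [0.00345495 0.99999403] raily [ 0.99999402 -0.00345497]
```

```bash
python3 -m inch '0 .0008 .03 0 0 0.2;0 0 .025 0 0 0;0 0 0 0 0 0;0 0 0 0 0 0'
python3 - <<'E'
from h import *; import pickle
m=robot.camera_model("wrist"); p,d=robot.grab_frame("wrist"); cv2.imwrite("pics/w3.png",p); pickle.dump((p,d,m),open("w3.pkl","wb"))
E
python3 st.py
```

```text
clock: 8.57
position: [0.5581, 0.0635, 0.1003]
tcp_rot: [[0.251, 0.968, 0.002], [0.968, -0.251, -0.0], [0.0, 0.002, -1.0]]
wrist_force: [0.6, -1.3, -1.3]
width: 0.0131
grasp_force: 59.3
8.625 j [-33.2  28.   34.6  96.5 -17.8  60.9  -7.6] across 0.0013 along 0.0007 z 0.1007 nutz_rail 0.0697 toolx-railangle -0.26 tilt [0.15 0.  ] F [ 1. -0. -1.] [-0.07 -0.03  0.02] w 0.012637221105487302
to mid: tool dx -0.0007 dy -0.0013; railx in tool [0.00461554 0.99998632] raily [ 0.99998912 -0.0046172 ]
```

View pics/w3.png

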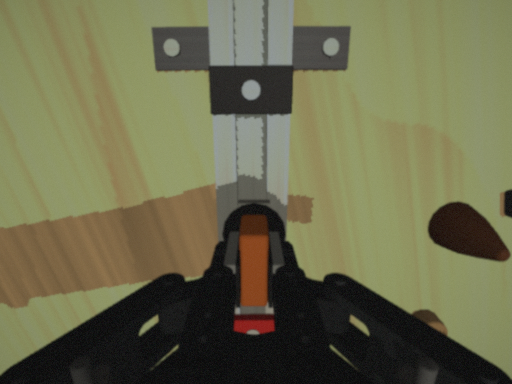

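The wrist view shows the bar at about (254,260), the collar at (255,225) and the lips between columns 215 and 290. I'll compare their centre lines.

```bash
cat > rel.py <<'E'
from h import *; import pickle,sys
def rel(p,d,m,zt):
    a=np.radians(75.75); ry=np.array([np.cos(a),np.sin(a)]); rx=np.array([ry[1],-ry[0]]); C=np.array([.557,.0632])
    X=np.zeros(d.shape+(3,)); v,u=np.nonzero(d>0); X[v,u]=cloud("w",d,d>0,m); Z=X[...,2]
    e=X[...,:2]-C; ac=e@rx; al=e@ry
    L=(Z>.036)&(Z<.046)&(abs(ac)<.035)&(al>.03)&(al<.066)
    yy,xx=np.nonzero(L); P=(plane("w",np.c_[xx,yy],.041,m)[:,:2]-C); s,t=P@rx,P@ry
    out=[]
    for k in np.unique(yy):
        q=np.sort(s[yy==k]); tt=t[yy==k].mean()
        if len(q)<20: continue
        g=np.diff(q); i=g.argmax(); out.append((tt,q[0],q[i],q[i+1],q[-1]))
    out=np.array(out); print("lip rows",len(out),"edges",np.median(out[:,1:],0).round(4),"mouth mid",np.median(out[:,2:4].mean(1)).round(4),"outer mid",np.median((out[:,1]+out[:,4])/2).round(4))
    f=np.polyfit(out[:,0],(out[:,1]+out[:,4])/2,1); print("rail angle corr deg",np.degrees(-f[0]).round(2), "mid at 0",f[1].round(4))
    h=cv2.cvtColor(p,cv2.COLOR_BGR2HSV); B=(h[...,0]>=5)&(h[...,0]<=18)&(h[...,1]>150)&(abs(Z-zt)<.006); B[:200]=0
    yy,xx=np.nonzero(B); P=plane("w",np.c_[xx,yy],zt,m)[:,:2]-C
    r=cv2.minAreaRect(np.c_[P@rx,P@ry].astype(np.float32)); print("bar",len(yy),"Z",np.median(Z[B]).round(4),"across/along",r)
    K=(h[...,2]<50)&(abs(ac)<.03)&(abs(Z-(zt-.0425))<.006)&(al>.002); yy,xx=np.nonzero(K)
    if len(yy)>50:
        P=plane("w",np.c_[xx,yy],zt-.0425,m)[:,:2]-C; Q=np.c_[P@rx,P@ry]; print("collar",len(Q),Q.min(0),Q.max(0),"Z",np.median(Z[K]))
E
python3 - <<'E'
from rel import *
p,d,m=pickle.load(open("w3.pkl","rb")); rel(p,d,m,.126)
E
python3 st.py
```

```text
lip rows 51 edges [-0.0272 -0.0117  0.0107  0.026 ] mouth mid -0.0006 outer mid -0.0006
rail angle corr deg -0.38 mid at 0 -0.001
bar 2106 Z 0.1248 across/along ((0.0007347874343395233, 0.0029244311153888702), (0.04022585228085518, 0.014316726475954056), 89.6528091430664)
collar 917 [-0.01802052  0.00255113] [0.01971262 0.02166238] Z 0.08236795815433917
8.625 j [-33.2  28.   34.6  96.5 -17.8  60.9  -7.6] across 0.0013 along 0.0007 z 0.1007 nutz_rail 0.0697 toolx-railangle -0.26 tilt [0.15 0.  ] F [ 1. -0. -1.] [-0.07 -0.03  0.02] w 0.012637221105487302
to mid: tool dx -0.0007 dy -0.0013; railx in tool [0.00461554 0.99998632] raily [ 0.99998912 -0.0046172 ]
```

```bash
python3 -m inch '0 -.0015 .012 0 0 0;0 0 .01 0 0 0;0 0 0 0 0 0;0 0 0 0 0 0;0 0 0 0 0 0'
python3 - <<'E'
from rel import *
z=robot.get_obs()["position"][2]; m=robot.camera_model("wrist"); p,d=robot.grab_frame("wrist"); rel(p,d,m,z+.025)
E
python3 st.py
```

```text
clock: 9.25
position: [0.5562, 0.0639, 0.0776]
tcp_rot: [[0.25, 0.968, 0.001], [0.968, -0.25, 0.0], [0.0, 0.001, -1.0]]
wrist_force: [-0.2, -0.3, -1.2]
width: 0.0128
grasp_force: 59.4
lip rows 57 edges [-0.0273 -0.0117  0.0103  0.026 ] mouth mid -0.0008 outer mid -0.0008
rail angle corr deg -0.54 mid at 0 -0.0012
bar 2113 Z 0.1022 across/along ((-0.0010931892320513725, 0.00263402983546257), (0.041057147085666656, 0.013929318636655807), 88.87476348876953)
collar 915 [-0.02002153  0.00166633] [0.01790271 0.02135564] Z 0.059725718007582224
9.3 j [-32.8  29.4  33.9  98.1 -18.8  58.2  -6.8] across -0.0009 along 0.0005 z 0.0777 nutz_rail 0.0467 toolx-railangle -0.23 tilt [0.05 0.  ] F [ 0.1 -0.7 -1.3] [ 0.01  0.01 -0.01] w 0.013127119570980575
to mid: tool dx -0.0005 dy 0.0009; railx in tool [0.0040853  0.99999134] raily [ 0.99999163 -0.00408548]
```

```bash
python3 -m inch '0 0 .004 0 0 0;0 0 .004 0 0 0;0 0 .004 0 0 0;0 0 .002 0 0 0;0 0 0 0 0 0;0 0 0 0 0 0'; python3 st.py
```

```text
clock: 10.05
position: [0.5559, 0.064, 0.0634]
tcp_rot: [[0.25, 0.968, 0.0], [0.968, -0.25, 0.0], [0.0, 0.0, -1.0]]
wrist_force: [0.0, 0.3, -1.5]
width: 0.0128
grasp_force: 59.5
10.05 j [-32.4  30.4  33.4  98.8 -19.5  56.6  -6.3] across -0.0013 along 0.0005 z 0.0634 nutz_rail 0.0324 toolx-railangle -0.23 tilt [0. 0.] F [ 0.   0.3 -1.5] [ 0.05 -0.   -0.06] w 0.012815234928196285
to mid: tool dx -0.0005 dy 0.0013; railx in tool [0.00398684 0.99999205] raily [ 0.99999205 -0.00398684]
```

```bash
python3 -m inch '0 0 .002 0 0 0;0 0 .002 0 0 0;0 0 .002 0 0 0;0 0 .0015 0 0 0;0 0 .001 0 0 0;0 0 0 0 0 0;0 0 0 0 0 0'; python3 st.py
```

```text
clock: 10.92
position: [0.5562, 0.064, 0.0555]
tcp_rot: [[0.25, 0.968, 0.001], [0.968, -0.25, 0.0], [0.001, 0.001, -1.0]]
wrist_force: [-1.2, -0.2, 6.4]
width: 0.0127
grasp_force: 60.5
10.925 j [-32.2  31.   33.1  99.2 -19.9  55.7  -5.9] across -0.0010 along 0.0006 z 0.0555 nutz_rail 0.0245 toolx-railangle -0.23 tilt [0.04 0.02] F [-1.2 -0.2  6.4] [ 0.01  0.34 -0.01] w 0.012720534360618969
to mid: tool dx -0.0006 dy 0.0010; railx in tool [0.0040621  0.99999154] raily [ 0.99999157 -0.00406248]
```

```bash
python3 -m inch '0 0 0 0 0 -5;0 0 0 0 0 -5;0 0 0 0 0 -5;0 0 0 0 0 -5;0 0 0 0 0 -5;0 0 0 0 0 -5;0 0 0 0 0 0'; python3 st.py
```

```text
clock: 11.8
position: [0.557, 0.064, 0.0558]
tcp_rot: [[-0.268, 0.963, 0.002], [0.963, 0.268, 0.001], [-0.0, 0.003, -1.0]]
wrist_force: [-0.5, -0.0, 5.9]
width: 0.0128
grasp_force: 60.5
11.8 j [-27.1  29.6  25.8  99.  -15.3  54.7  20.2] across -0.0002 along 0.0007 z 0.0558 nutz_rail 0.0248 toolx-railangle 29.80 tilt [0.14 0.03] F [-0.5 -0.   5.9] [-0.02  0.17  0.06] w 0.01281915639602147
to mid: tool dx -0.0007 dy -0.0002; railx in tool [-0.49690607  0.86780136] raily [0.86780431 0.49690487]
```

```bash
python3 -m inch '.0003 -.0005 .0006 0 0 -6;0 0 0 0 0 -6;0 0 0 0 0 -6;0 0 0 0 0 -6;0 0 0 0 0 -6;0 0 0 0 0 -6;0 0 0 0 0 -6;0 0 0 0 0 -6;0 0 0 0 0 -6;0 0 0 0 0 -5.8'; python3 -m inch '0 0 0 0 0 0;0 0 0 0 0 0' >/dev/null; python3 st.py
```

```text
clock: 13.05
position: [0.5568, 0.0641, 0.0554]
tcp_rot: [[-0.968, 0.251, 0.003], [0.251, 0.968, 0.0], [-0.003, 0.001, -1.0]]
wrist_force: [0.1, 0.6, 5.5]
width: 0.0128
grasp_force: 60.5
13.3 j [-16.9  28.2  11.6  98.7  -6.8  53.6  72.7] across -0.0004 along 0.0008 z 0.0554 nutz_rail 0.0244 toolx-railangle 89.57 tilt [0.19 0.02] F [ 0.2 -0.4  6.4] [-0.07  0.16  0.05] w 0.012759813906682564
to mid: tool dx -0.0004 dy -0.0008; railx in tool [-0.99996665  0.00752829] raily [0.00753197 0.99997097]
```

Run:
```python
from h import *; import pickle
m=robot.camera_model("wrist"); p,d=robot.grab_frame("wrist"); cv2.imwrite("pics/w4.png",p); pickle.dump((p,d,m),open("w4.pkl","wb"))
a=np.radians(75.75); ry=np.array([np.cos(a),np.sin(a)]); rx=np.array([ry[1],-ry[0]]); C=np.array([.557,.0632])
X=np.zeros(d.shape+(3,)); v,u=np.nonzero(d>0); X[v,u]=cloud("w",d,d>0,m); Z=X[...,2]; e=X[...,:2]-C; ac=e@rx; al=e@ry
h=cv2.cvtColor(p,cv2.COLOR_BGR2HSV)
def S(n,A,z):
    yy,xx=np.nonzero(A); P=plane("w",np.c_[xx,yy],z,m)[:,:2]-C; r=cv2.minAreaRect(np.c_[P@rx,P@ry].astype(np.float32)); print(n,len(P),np.median(Z[A]).round(4),np.round(r[0],4),np.round(r[1],4),round(r[2],2))
S("bar",(h[...,0]>=5)&(h[...,0]<=18)&(h[...,1]>150)&(abs(Z-.080)<.005)&(abs(ac)<.04)&(abs(al)<.03),.0805)
S("stop",((h[...,0]<5)|(h[...,0]>172))&(h[...,1]>150)&(abs(Z-.05)<.005),.05)
for s in(-1,1):
    for lo,hi in((.03,.05),):
        L=(Z>.036)&(Z<.046)&(abs(ac)<.035)&(s*al>lo)&(s*al<hi); yy,xx=np.nonzero(L); P=plane("w",np.c_[xx,yy],.041,m)[:,:2]-C; t,q=P@ry,P@rx
        o=[]
        for b in np.arange(lo,hi,.002):
            w=np.sort(q[(s*t>b)&(s*t<b+.002)])
            if len(w)>30: i=np.diff(w).argmax(); o.append((w[0],w[i],w[i+1],w[-1]))
        print(s,len(o),np.median(o,0).round(4) if o else "")
K=(h[...,2]<60)&(abs(Z-.0448)<.003)&(abs(ac)<.03)&(abs(al)<.024); yy,xx=np.nonzero(K); P=plane("w",np.c_[xx,yy],.045,m)[:,:2]-C; q=np.c_[P@rx,P@ry]; print("collar",len(q),q.min(0),q.max(0)); print(cv2.minEnclosingCircle(q.astype(np.float32)))
```

```text
bar 2110 0.0802 [-0.0019  0.0016] [0.0139 0.0413] 88.67
stop 4070 0.0496 [-0.002  -0.1071] [0.033  0.0539] 89.72
-1 10 [-0.0286 -0.0122  0.0079  0.0259]
1 10 [-0.0289 -0.0117  0.0079  0.0258]
collar 813 [-0.01984469 -0.01735578] [0.00081486 0.02106864]
((-0.001544768107123673, 0.0019172668689861894), 0.019396191462874413)
```

View pics/w4.png

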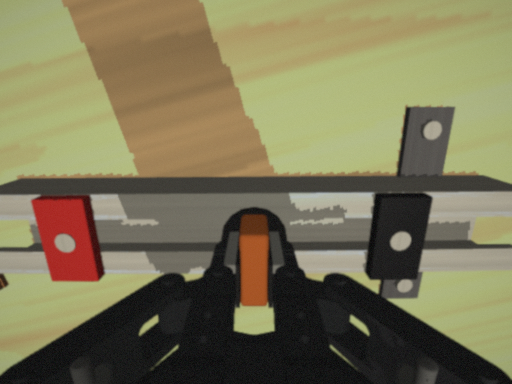

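The wrist view shows the bar at (254,260), across the channel and centred over the lips within about 0.5 mm. The stop is at (68,240). I'll let it up.

```bash
python3 -m inch '0 0 -.001 0 0 0;0 0 -.001 0 0 0;0 0 -.001 0 0 0;0 0 -.001 0 0 0;0 0 0 0 0 0;0 0 0 0 0 0;0 0 0 0 0 0'; python3 st.py
```

```text
clock: 14.22
position: [0.5557, 0.0641, 0.0583]
tcp_rot: [[-0.967, 0.253, 0.001], [0.253, 0.967, 0.0], [-0.001, 0.0, -1.0]]
wrist_force: [3.1, -0.8, 3.3]
width: 0.0126
grasp_force: 60.1
14.225 j [-16.9  28.   11.7  98.6  -6.7  54.1  72.6] across -0.0015 along 0.0006 z 0.0583 nutz_rail 0.0273 toolx-railangle 89.57 tilt [0.05 0.  ] F [ 3.1 -0.8  3.3] [-0.08 -0.6   0.03] w 0.012628380197295924
to mid: tool dx -0.0015 dy -0.0006; railx in tool [-0.99997096  0.00758016] raily [0.00758033 0.99997125]
```

```bash
python3 -m inch '-.0010 0 -.0005 0 0 0;0 0 -.0005 0 0 0;0 0 0 0 0 0;0 0 0 0 0 0'; python3 st.py
```

```text
clock: 14.72
position: [0.5557, 0.0641, 0.059]
tcp_rot: [[-0.967, 0.253, -0.001], [0.253, 0.967, 0.0], [0.001, -0.0, -1.0]]
wrist_force: [1.2, 1.1, 2.5]
width: 0.0129
grasp_force: 60.0
14.725 j [-16.9  28.   11.7  98.4  -6.7  54.4  72.7] across -0.0015 along 0.0006 z 0.0590 nutz_rail 0.0280 toolx-railangle 89.58 tilt [-0.07  0.01] F [1.2 1.1 2.5] [ 0.13 -0.29  0.  ] w 0.012854344697875199
to mid: tool dx -0.0015 dy -0.0006; railx in tool [-0.99997223  0.00736109] raily [0.00736119 0.9999729 ]
```

```bash
python3 -m inch '0 0 -.0005 0 0 0;0 0 -.0002 0 0 0;0 0 0 0 0 0;0 0 0 0 0 0'; python3 st.py
```

```text
clock: 15.22
position: [0.5557, 0.0641, 0.0594]
tcp_rot: [[-0.967, 0.253, -0.001], [0.253, 0.967, 0.0], [0.001, -0.0, -1.0]]
wrist_force: [1.4, 0.2, -1.7]
width: 0.0128
grasp_force: 59.5
15.225 j [-16.9  27.9  11.7  98.4  -6.7  54.4  72.7] across -0.0015 along 0.0005 z 0.0594 nutz_rail 0.0284 toolx-railangle 89.58 tilt [-0.07  0.01] F [ 1.4  0.2 -1.7] [ 0.25 -0.27 -0.02] w 0.012790735455284745
to mid: tool dx -0.0015 dy -0.0005; railx in tool [-0.9999721   0.00737149] raily [0.00737168 0.99997282]
```

```bash
python3 -m inch '0 -.004 0 0 0 0;0 -.006 0 0 0 0;0 -.008 0 0 0 0;0 -.008 0 0 0 0;0 -.004 0 0 0 0;0 0 0 0 0 0'; python3 st.py
```

```text
clock: 15.98
position: [0.5477, 0.0345, 0.0594]
tcp_rot: [[-0.967, 0.254, -0.002], [0.254, 0.967, -0.0], [0.002, -0.001, -1.0]]
wrist_force: [0.7, 3.8, -4.1]
width: 0.0126
grasp_force: 59.2
15.975 j [-14.4  26.9  12.1 100.1  -6.7  53.8  75.7] across -0.0019 along -0.0301 z 0.0594 nutz_rail 0.0284 toolx-railangle 89.54 tilt [-0.11 -0.  ] F [ 0.7  3.8 -4.1] [ 0.85 -0.15 -0.02] w 0.012634285932853997
to mid: tool dx -0.0017 dy 0.0301; railx in tool [-0.99996583  0.00806985] raily [0.00807075 0.99996731]
```

```bash
python3 -m inch '0 -.004 .0003 0 0 0;0 -.006 0 0 0 0;0 -.008 0 0 0 0;0 -.008 0 0 0 0;0 -.006 0 0 0 0;0 -.003 0 0 0 0;0 0 0 0 0 0'; python3 st.py
```

```text
clock: 16.85
position: [0.5396, 0.0013, 0.0594]
tcp_rot: [[-0.967, 0.253, -0.0], [0.253, 0.967, 0.001], [0.0, 0.0, -1.0]]
wrist_force: [1.2, 4.7, -3.7]
width: 0.0126
grasp_force: 59.1
16.85 j [-11.4  26.   12.5 101.6  -6.9  53.1  79.3] across -0.0016 along -0.0642 z 0.0594 nutz_rail 0.0284 toolx-railangle 89.58 tilt [-0.02  0.03] F [ 1.2  4.7 -3.7] [ 1.12 -0.31  0.03] w 0.012619986848161721
to mid: tool dx -0.0012 dy 0.0643; railx in tool [-0.9999725   0.00740072] raily [0.00740049 0.99997251]
```

Now I'll go gently, watching the force along the channel.

```bash
python3 -m inch '0 -.002 .0003 0 0 0;0 -.002 0 0 0 0;0 -.002 0 0 0 0;0 0 0 0 0 0'; python3 -m inch '0 -.0015 0 0 0 0;0 0 0 0 0 0'; python3 -m inch '0 -.001 0 0 0 0;0 0 0 0 0 0';python3 st.py
```

```text
clock: 17.35
position: [0.5382, -0.0053, 0.0594]
tcp_rot: [[-0.967, 0.254, 0.0], [0.254, 0.967, -0.0], [-0.0, -0.0, -1.0]]
wrist_force: [1.2, 3.5, -1.7]
width: 0.013
grasp_force: 59.5
clock: 17.6
position: [0.5379, -0.0066, 0.0594]
tcp_rot: [[-0.967, 0.254, 0.0], [0.254, 0.967, -0.0], [-0.0, -0.0, -1.0]]
wrist_force: [1.5, 4.0, -1.7]
width: 0.0129
grasp_force: 59.5
clock: 17.85
position: [0.5377, -0.0075, 0.0594]
tcp_rot: [[-0.967, 0.254, 0.0], [0.254, 0.967, -0.0], [-0.0, -0.0, -1.0]]
wrist_force: [0.3, 4.0, -1.3]
width: 0.0129
grasp_force: 59.5
17.85 j [-10.6  25.8  12.7 102.   -6.8  53.   80.2] across -0.0013 along -0.0732 z 0.0594 nutz_rail 0.0284 toolx-railangle 89.56 tilt [ 0.02 -0.01] F [ 0.3  4.  -1.3] [ 0.91 -0.26  0.05] w 0.01287102306776486
to mid: tool dx -0.0007 dy 0.0733; railx in tool [-0.99996995  0.00774356] raily [0.0077435  0.99997001]
```

```bash
python3 -m inch '0 -.001 0 0 0 0;0 0 0 0 0 0'|sed -n 2,4p; python3 -m inch '0 -.001 0 0 0 0;0 0 0 0 0 0'|sed -n 2,4p
```

```text
position: [0.5375, -0.0085, 0.0594]
tcp_rot: [[-0.967, 0.254, 0.0], [0.254, 0.967, -0.0], [-0.0, -0.0, -1.0]]
wrist_force: [0.8, 3.1, -1.4]
position: [0.5372, -0.0095, 0.0594]
tcp_rot: [[-0.967, 0.254, 0.0], [0.254, 0.967, -0.0], [-0.0, -0.0, -1.0]]
wrist_force: [0.5, 2.3, -0.4]
```

```bash
python3 -m inch '0 -.001 0 0 0 0;0 0 0 0 0 0'|sed -n 2,4p; python3 -m inch '0 -.001 0 0 0 0;0 0 0 0 0 0'|sed -n 2,4p
python3 - <<'E'
from h import *
m=robot.camera_model("wrist"); p,d=robot.grab_frame("wrist"); cv2.imwrite("pics/w5.png",p)
E
```

```text
position: [0.5371, -0.0097, 0.0594]
tcp_rot: [[-0.967, 0.253, 0.001], [0.253, 0.967, 0.001], [-0.0, 0.001, -1.0]]
wrist_force: [1.7, 4.4, -1.6]
position: [0.5371, -0.0098, 0.0594]
tcp_rot: [[-0.968, 0.253, 0.001], [0.253, 0.968, 0.002], [-0.001, 0.002, -1.0]]
wrist_force: [2.5, 6.1, -0.9]
```

View pics/w5.png

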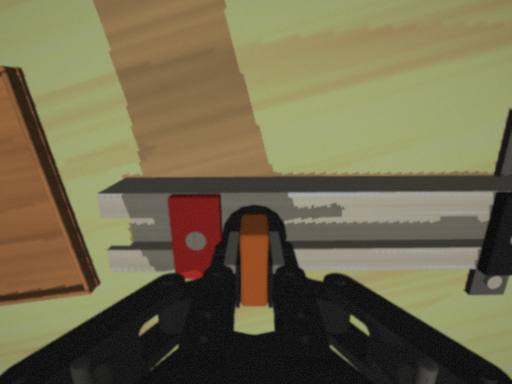

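The collar at (255,215) is up against the stop's face at column 222, and the force is rising while the position holds. I'll push slightly more, ease off, then open.

```bash
python3 -m inch '0 -.0015 0 0 0 0;0 0 0 0 0 0;0 0 0 0 0 0'|sed -n 2,4p; python3 -m inch '0 .002 0 0 0 0;0 0 0 0 0 0'|sed -n 2,4p; python3 -m inch '0 0 0 0 0 0;0 0 0 0 0 0;0 0 0 0 0 0;0 0 0 0 0 0;0 0 0 0 0 0' 0.045
```

```text
position: [0.537, -0.0099, 0.0594]
tcp_rot: [[-0.968, 0.252, 0.002], [0.252, 0.968, 0.003], [-0.001, 0.003, -1.0]]
wrist_force: [2.2, 7.0, -1.9]
position: [0.5371, -0.0098, 0.0594]
tcp_rot: [[-0.968, 0.253, 0.001], [0.253, 0.968, 0.001], [-0.0, 0.001, -1.0]]
wrist_force: [1.4, 5.0, -0.6]
clock: 20.15
position: [0.5367, -0.0108, 0.0593]
tcp_rot: [[-0.967, 0.254, -0.0], [0.254, 0.967, -0.0], [0.0, -0.0, -1.0]]
wrist_force: [-0.1, -0.3, 0.5]
width: 0.0446
grasp_force: 0.0
```

Rise straight up and check.

```bash
python3 -m inch '0 0 -.02 0 0 0;0 0 -.03 0 0 0;0 0 -.04 0 0 0;0 0 -.04 0 0 0;0 0 0 0 0 0;0 0 0 0 0 0'|sed -n 2,4p
python3 - <<'E'
from h import *
m=robot.camera_model("wrist"); p,d=robot.grab_frame("wrist"); cv2.imwrite("pics/w6.png",p)
h=cv2.cvtColor(p,cv2.COLOR_BGR2HSV); X=np.zeros(d.shape+(3,)); v,u=np.nonzero(d>0); X[v,u]=cloud("w",d,d>0,m); Z=X[...,2]
near=np.hypot(X[...,0]-.537,X[...,1]+.01)<.12
for n,A,z in(("bar",near&(Z>.075)&(Z<.095)&(h[...,0]>5)&(h[...,0]<19)&(h[...,1]>140),.0845),("stop",near&(abs(Z-.05)<.005)&((h[...,0]<5)|(h[...,0]>172))&(h[...,1]>150),.05)):
    yy,xx=np.nonzero(A); P=plane("w",np.c_[xx,yy],z,m)[:,:2].astype(np.float32); print(n,len(P),np.median(Z[A]),cv2.minAreaRect(P))
E
```

```text
position: [0.5362, -0.0105, 0.1888]
tcp_rot: [[-0.967, 0.253, -0.001], [0.253, 0.967, 0.0], [0.001, -0.0, -1.0]]
wrist_force: [-0.5, -0.2, -0.3]
bar 606 0.0841539448417952 ((0.5367928743362427, -0.008674686774611473), (0.012927071191370487, 0.04038849100470543), 75.84796905517578)
stop 1249 0.04972639116409805 ((0.5284988880157471, -0.042346686124801636), (0.0287080816924572, 0.05255287513136864), 75.37105560302734)
```

View pics/w6.png

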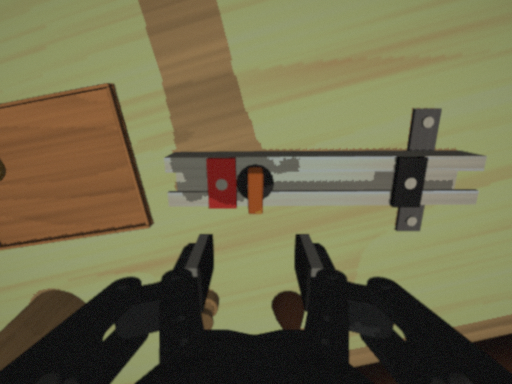

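The nut at (256,185) stands across the channel against the stop. Its axis is 34.7 mm from the stop's centre and its origin is about 28.3 mm up, so I'm handing in.

```bash
python3 -c "
from bench import robot
print(robot.sign_off())"
```

```text
the job is handed in; nothing more can be done
None
```

The job is handed in at about 21 s: the nut is caught on the lips, up against the red stop and released; the last picture put its axis 34.7 mm from the stop's centre, but the hand-in returned no verdict.

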